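# Push a tub under the ball dispenser and count in three milling balls

## Task

Push the clear round tub along the bench, without lifting it, until it stands centred on the blue-ringed spot under the outlet of the steel-ball dispenser. Then press the dispenser's red lever three times, so that exactly three milling balls drop into the tub and the other two stay in the dispenser; do not touch the balls, and leave the bottle, the petri dish and the timer where they are. Finish with the tub still on the spot and the lever released.

Things in the scene. Friction and masses are not known exactly. Their poses are not given: they have to be found in the camera images.
- tub_center (a point): centre of the clear, open round tub, half-way up (20 mm over the bench). Tub: 40 mm high, thin wall, 91 mm across the rim, 80 mm across its flat bottom, about 60 g, slides freely on the bench
- spot (a point): centre of the marked spot, on the bench under the dispenser's outlet: a flat printed white disc with a blue ring round it, 100 mm across outside, no step; the tub belongs centred here.
- dispenser: steel-ball dispenser fixed to the bench; origin at the centre of the marked spot. It stands on its own +y side of the spot; its lever reaches out to -x. The sloping blue ball track ends 30 mm to +y of the spot's centre, its underside 57 mm over the bench there, and rises to +y; its grey foot begins 82 mm to +y of the spot. Highest point 0.14 m
- paddle (a point): centre of the top face of the lever's round red thumb paddle (32 mm across, 8 mm thick), 131 mm above the bench when released; in the dispenser's axes 72 mm to -x and 85 mm to +y of the spot. Pressed from above it goes nearly straight down, 31 mm to its stop
- lever (a joint): lever angle in rad: 0 released (up), 0.45 pressed to its stop. A spring returns it: 2 N at the paddle to start, 5 N at the stop. Past about 0.37 it lets go the lowest ball, which needs about 0.3 s to roll off and fall into a tub on the spot; one ball a press. Once it is back up, the next ball rolls into place within 0.4 s
- ball_0: steel milling ball, 16 mm across, 17 g, origin at its centre; number 1 of five in a row in the dispenser's track, the lowest, next to drop
- ball_1: steel milling ball, 16 mm across, 17 g, origin at its centre; number 2 of five in a row in the dispenser's track, it drops at press 2
- ball_2: steel milling ball, 16 mm across, 17 g, origin at its centre; number 3 of five in a row in the dispenser's track, it drops at press 3
- ball_3: steel milling ball, 16 mm across, 17 g, origin at its centre; number 4 of five in a row in the dispenser's track, it must stay in the dispenser
- ball_4: steel milling ball, 16 mm across, 17 g, origin at its centre; number 5 of five in a row in the dispenser's track, it must stay in the dispenser
- amber_bottle: brown screw-cap bottle with a black cap, 55 mm across, 119 mm high, origin at the centre of its underside; leave it alone
- petri_dish: closed petri dish, 60 mm across, 15 mm high, origin at the centre of its underside; leave it alone
- timer: white digital bench timer, 43 x 66 x 57 mm, origin at the centre of its underside; leave it alone
Mind the look-alikes: they are no part of the job. Of the things that look like the part that bears tub_center, the larger one is meant.

How it is judged:
By the outcome, as a careful person would: the job done as asked, in the order asked, and still so for the second after the job is handed in, with the robot touching nothing.
It also fails if it takes over 61 s, if anything falls off the work surface, if the arm or the gripper's body presses on something with over 40 N, if the wrist force passes 120 N, or if a joint passes its speed limit or range.

## Robot

A 6-joint arm with a two-finger parallel gripper is mounted at the origin on a cart in front of the work surface, level with it; the furniture and walls round the work are solid. World frame = base frame: x ahead of the robot, y to its left, z up, the work surface at z = 0. Lengths are in m, angles in rad, forces in N, time in s.
With the tool pointing down it reaches from about 0.425 to 0.95 m from the base axis. Payload 3.5 kg.
Tool frame: the origin (TCP) lies at the very end of the fingers, on their centre line; the grasp point (between the pads) lies ctrl.grip_point_offset behind it (ctrl.grip_point_offset is the distance from the TCP to the grasp point, in m); z points along the fingers, y is the direction in which the jaws open and shut (so a half turn about z gives the same grasp; the last joint's range is limited). The gripper opens to 85 mm and grips with 20 to 120 N. Pads are 22 mm wide; open, the fingers measure 114 mm over their backs; the gripper's body (76 mm by 85 mm) begins 54 mm behind the grasp point. The pads swing forward as they close: fully open they stand 13 mm farther back than shut.
Start: joints at [1.017, 0.286, 1.577, -0, 1.279, -0.15], TCP at [0.265, 0.621, 0.197] pointing down, gripper open.
Joint ranges: [-2.77, 2.77], [-0.9, 2.22], [0.21, 2.48], [-1.53, 4.67], [0.24, 2.81], [-2.84, 2.84]. Speed limits (rad/s): [2.79, 2.79, 3.14, 3.14, 3.14, 3.14].

## Interface

Orientations are given as a unit quaternion [x, y, z, w].
In Python, from plant import ctrl gives the robot as it stands.
- The arm moves only by the tool servo_tool, never from a script. Its argument "increments" is a list of rows, each a list of 5 numbers: the opening, from 0 (shut) to 1 (fully open), then the shift along the world's x, y, z in units of 40 mm (1.0 is 40 mm), then the turn about the world's z in units of 5 degrees (1.0 is 5 degrees). A call has exactly 10 rows; each row is the pose to reach, as a shift and turn from the pose measured when the call began; what a row does not reach only later rows make up. A row lasts 1/12 s, in which the tool goes at most 41.7 mm and 7.16 degrees, less where a joint would pass 70% of its speed; a pose out of reach is approached as far as the arm can. A call with a gripper value outside its range is refused whole. The fingers move at their own pace and stop on an object; "grip_force" is the grip in N (left out, the last holds). Time passes only in rows, so rows that repeat a pose let the fingers close, or fill a call up. It gives the time, the measured TCP pose, the force and the opening at its end, in the units of the state.
- ctrl.get_state(): the state, without advancing time (a new reading comes with each control period).
- ctrl.read_camera(name): name is "side" or "top" or "wrist"; returns a dict with "frame" (420x560x3 uint8, red, green, blue), "K" (3x3 intrinsics, pixels), "extrinsics" (4x4, takes a point from camera to world coordinates). Camera axes: x right, y down, z forward; pixel columns grow to the right and rows downward; lengths in m; the calibration is good to about 2 mm. A picture is of the moment at which its call begins. There is no depth.
- ctrl.sign_off(): hands the job in, once; it reports no verdict.
Trained networks look in a picture, given as the dict that the camera call returned (one of the last four; its "shot" number tells which), for a name from the list of things; names that differ only in an ending like _2 or _b are one class to them, and where a whole thing is asked for, a point or a joint stands for the part that bears it (a point fixed in the world has none). Each returns a list of dicts, best first, with "conf" (0 to 1); they miss things now and then, are a little off and sometimes report something else, mostly with a low value. They report only what shows in the picture. A call takes as long as a camera call. They do not tell look-alikes from the thing itself.
- ctrl.masks_of(picture, query): "region" (420x560 bool, what is visible of it) and "extent" ([left, top, right, bottom] in pixels, round what is visible of it).
- ctrl.landmark_of(picture, query): "centre" ([row, column] in pixels: a listed point, or the origin of a listed thing).
The state is a dict: "time": time; "qpos": joint angles; "dq": joint speeds; "joint_efforts": joint torques, N m; "eef_pos": TCP position; "tcp_rot": TCP orientation; "contact_force": force on the tool from outside, world axes, zero at the start; "wrist_torque": the same for the moment, N m; "opening": opening from 0.0 (shut) to 1.0 (fully open).
Only numpy, scipy, OpenCV 4.12 (cv2) and the standard library are available. Lean on these libraries where they do the work, as an engineer would, in place of code of your own. Each camera call takes 0.05 s, during which the arm holds its last target. There are 200 camera calls.

## Working session

There is one attempt and no reset: what is moved stays moved. The work goes in short steps, Python scripts to look and compute and a tool call to move; the robot and the scene stay as the last step left them, time stands still between calls to the robot, and variables do not carry over. Pictures are saved under pics/ and viewed, about 8 in all and at most 12, crops included, and the job is handed in when it is done.

Besides the shell and the picture viewer there is one more tool, called after "Call:" as name(argument=value, ...) on one line, values as JSON. servo_tool: Moves the arm, as the interface text tells. Its arguments: {"type":"object","properties":{"increments":{"type":"array"},"grip_force":{"type":"number"}},"required":["increments"]}

```bash
mkdir -p pics; cat > h.py <<'E'
import numpy as np, cv2
from plant import ctrl
def toworld(p,rc,z):
    K=np.array(p["K"]);T=np.array(p["extrinsics"])
    d=T[:3,:3]@np.linalg.solve(K,[rc[1],rc[0],1]);o=T[:3,3]
    return (o+d*(z-o[2])/d[2]).round(4)
def topix(p,w):
    K=np.array(p["K"]);T=np.array(p["extrinsics"])
    c=K@(T[:3,:3].T@(np.array(w)-T[:3,3]));return (c[:2]/c[2]).round(1)
def save(p,n): cv2.imwrite(f"pics/{n}.png",p["frame"][:,:,::-1])
E
python3 - <<'E'
from h import *
s=ctrl.get_state();print(s["eef_pos"],s["tcp_rot"],s["time"],s["opening"],ctrl.grip_point_offset)
Z=dict(tub_center=.02,spot=0,dispenser=0,paddle=.131,ball_0=.07,amber_bottle=0,petri_dish=0,timer=0)
ims=[]
for n in("top","side"):
    p=ctrl.read_camera(n);ims.append(p["frame"]);save(p,n)
    print(n,np.array(p["extrinsics"])[:3,3].round(3))
    for q,z in Z.items():
        for r in ctrl.landmark_of(p,q)[:3]:
            print(q,np.round(r["centre"],1),round(r["conf"],2),toworld(p,r["centre"],z))
    for r in ctrl.masks_of(p,"tub_center")[:3]: print("mask",r["extent"],round(r["conf"],2))
E
```

```text
[0.26479184 0.62010042 0.19543855] [ 2.00529098e-01  9.79687035e-01 -1.10274408e-03 -4.22475726e-04] 0.0 1.001845684973118 0.0187
top [ 0.387 -0.026  1.032]
tub_center [253.  322.9] 0.76 [ 0.483  -0.1351  0.02  ]
tub_center [221.9 384.4] 0.64 [ 0.538  -0.2846  0.02  ]
spot [224.2 244.5] 0.94 [0.5722 0.0361 0.    ]
spot [236.2 187.9] 0.56 [0.5587 0.1696 0.    ]
dispenser [226.6 245.2] 0.63 [0.5663 0.035  0.    ]
dispenser [145.5 348.8] 0.57 [ 0.7366 -0.234   0.    ]
ball_0 [261.6 205.3] 0.67 [0.4881 0.1231 0.07  ]
ball_0 [230.6 200.5] 0.59 [0.5563 0.1283 0.07  ]
ball_0 [225.9 216.8] 0.54 [0.5627 0.0922 0.07  ]
amber_bottle [142.1 285.5] 0.71 [ 0.7625 -0.0823  0.    ]
amber_bottle [306.9 264.2] 0.34 [0.3793 0.0101 0.    ]
petri_dish [303.7 264.7] 0.7 [0.3862 0.0082 0.    ]
timer [145.6 350. ] 0.65 [ 0.7361 -0.2368  0.    ]
mask [301.4, 232.6, 345.7, 277.9] 0.94
mask [371.3, 211.5, 397.4, 240.3] 0.59
side [-0.107 -0.155  0.75 ]
tub_center [277.8 305.9] 0.95 [ 0.4801 -0.1405  0.02  ]
tub_center [270.8 375.1] 0.53 [ 0.5223 -0.2813  0.02  ]
spot [239.6 227.6] 0.89 [0.5763 0.0471 0.    ]
spot [215.5 202.8] 0.45 [0.6437 0.1236 0.    ]
dispenser [242.2 223.1] 0.97 [0.5668 0.0552 0.    ]
paddle [224.9 184.1] 0.79 [0.481  0.1034 0.131 ]
ball_0 [213.  194.6] 0.49 [0.5783 0.1173 0.07  ]
ball_0 [213.9 169.6] 0.49 [0.5664 0.1699 0.07  ]
ball_0 [216.7 186.3] 0.47 [0.564  0.1317 0.07  ]
amber_bottle [195.2 291.3] 0.86 [ 0.7537 -0.0764  0.    ]
amber_bottle [238.2 226.6] 0.47 [0.5802 0.0503 0.    ]
amber_bottle [214.2 179.8] 0.45 [0.6388 0.179  0.    ]
petri_dish [308.7 223.7] 0.86 [0.3928 0.0121 0.    ]
petri_dish [221.7 183.5] 0.3 [0.6155 0.1627 0.    ]
timer [206.  352.4] 0.72 [ 0.7392 -0.2309  0.    ]
mask [286.0, 256.2, 328.4, 296.3] 0.68
mask [359.1, 254.8, 378.4, 277.6] 0.54
```

View pics/top.png

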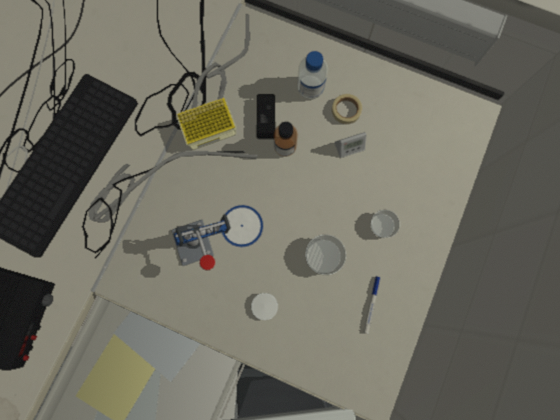

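View pics/side.png

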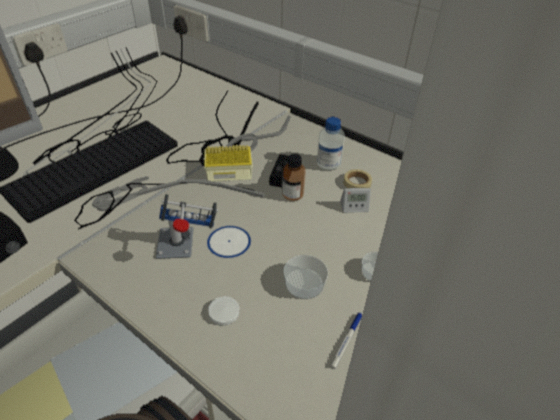

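```bash
cat >> h.py <<'E'
def measure(p,verbose=True):
    f=p["frame"];hsv=cv2.cvtColor(f,cv2.COLOR_RGB2HSV);o={}
    b=cv2.inRange(hsv,(105,90,50),(130,255,255))
    r=cv2.inRange(hsv,(0,150,90),(8,255,255))|cv2.inRange(hsv,(172,150,90),(180,255,255))
    def big(m,cond=lambda s:True):
        n,l,s,c=cv2.connectedComponentsWithStats(m)
        k=[i for i in range(1,n) if cond(s[i])]
        k=sorted(k,key=lambda i:-s[i][4]); return [(l==i,s[i],c[i]) for i in k[:2]]
    return big(b),big(r)
E
python3 - <<'E'
from h import *
for n in("top","side"):
    p=ctrl.read_camera(n);f=p["frame"]
    hsv=cv2.cvtColor(f,cv2.COLOR_RGB2HSV)
    c=ctrl.landmark_of(p,"spot")[0]["centre"]
    b,r=measure(p)
    for m,s,cc in b:
        ys,xs=np.nonzero(m);W=np.array([toworld(p,(y,x),0)[:2] for y,x in zip(ys,xs)])
        A=np.c_[2*W,np.ones(len(W))];q=np.linalg.lstsq(A,(W**2).sum(1),rcond=None)[0]
        print(n,"blue",s,q[:2].round(4),"R",np.sqrt(q[2]+q[0]**2+q[1]**2).round(4))
    for m,s,cc in r: print(n,"red",s,cc.round(1),toworld(p,cc[::-1],.130))
    for m in ctrl.masks_of(p,"tub_center")[:2]:
        ys,xs=np.nonzero(m["region"]);
        l,t,rr,bt=m["extent"];print("tub",m["extent"],toworld(p,((t+bt)/2,(l+rr)/2),.02),len(ys))
    cv2.imwrite(f"pics/c_{n}.png",cv2.resize(f[160:340,130:410] if n=="top" else f[160:340,130:410],None,fx=2.8,fy=2.8,interpolation=3)[:,:,::-1])
E
```

```text
top blue [306  51  17  20 265] [ 0.9703 -0.1786] R 0.0175
top blue [201 205  62  42 262] [0.5695 0.0554] R 0.0503
top red [200 255  15  15 169] [206.8 261.9] [0.4809 0.1108 0.13  ]
top red [ 24 356   4   4  12] [ 25.3 357.8] [0.3365 0.4727 0.13  ]
tub [302.4, 233.0, 346.0, 276.0] [ 0.4793 -0.1375  0.02  ] 1306
tub [370.8, 208.4, 397.0, 238.9] [ 0.5342 -0.2828  0.02  ] 643
side blue [326 117  15  14 179] [ 1.1103 -0.1602] R 0.0244
side blue [185 215  27  10 121] [0.6365 0.1289] R 0.0226
side red [173 219  16  13 158] [180.4 224.9] [0.4807 0.1108 0.13  ]
tub [281.6, 255.3, 330.4, 301.3] [ 0.4789 -0.1408  0.02  ] 1656
tub [361.1, 252.0, 379.2, 281.1] [ 0.5322 -0.2711  0.02  ] 294
```

View pics/c_top.png

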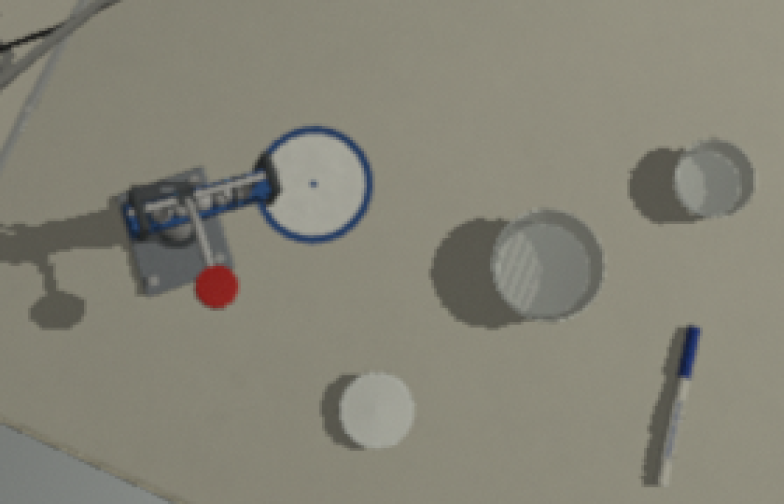

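Call:
servo_tool(increments=[[1,0.8,-0.9,0.5,-1],[0.7,1.6,-1.8,1,-2],[0.6,2.4,-2.7,1.5,-3],[0.6,3.2,-3.6,1.5,-4],[0.6,4,-4.5,1.5,-5],[0.6,4.8,-5.4,1.5,-6],[0.6,5.6,-6.3,1.5,-7],[0.6,6.4,-7.2,1.5,-8],[0.6,7,-8,1.5,-9],[0.6,7,-8.8,1.5,-10]])

```text
time: 2.13
eef_pos: [0.5268, 0.3082, 0.2568]
tcp_rot: [0.598, 0.802, 0.001, 0.0]
contact_force: [0.6, 0.2, 0.3]
opening: 0.595
```

Top view: the spot's dot is at (242,226), the tub at about (324,255) and the paddle at (207,262). The small look-alike tub is at (384,224). The spot-to-paddle distance checks at 111 mm, so dispenser yaw ≈ 12°. I'm going behind the tub.

Call:
servo_tool(increments=[[0.6,0,-0.9,0,-1],[0.6,0,-1.8,0,-2],[0.6,-0.2,-2.7,0,-3],[0.6,-0.4,-3.6,0,-4],[0.6,-0.6,-4.5,0,-5],[0.6,-0.8,-5.4,0,-6],[0.6,-1,-6.3,0,-7],[0.6,-1.2,-7.2,0,-8],[0.6,-1.4,-8.1,0,-8.6],[0.6,-1.6,-9,0,-8.6]])

```text
time: 2.97
eef_pos: [0.4621, -0.0532, 0.2572]
tcp_rot: [0.85, 0.526, 0.001, 0.001]
contact_force: [1.0, 0.7, 0.9]
opening: 0.603
```

Call:
servo_tool(increments=[[0.6,-0.1,-0.9,0,0],[0.6,-0.2,-1.8,0,0],[0.6,-0.3,-2.6,-0.3,0],[0.6,-0.4,-3.3,-1,0],[0.6,-0.4,-3.8,-1.6,0],[0.6,-0.4,-3.8,-2.2,0],[0.6,-0.4,-3.8,-2.8,0],[0.6,-0.4,-3.8,-3,0],[0.6,-0.4,-3.8,-3,0],[0.6,-0.4,-3.8,-3,0]])

```text
time: 3.8
eef_pos: [0.4463, -0.2052, 0.1378]
tcp_rot: [0.85, 0.527, 0.001, 0.001]
contact_force: [0.7, -0.0, 0.9]
opening: 0.6
```

```bash
python3 - <<'E'
from h import *
s=ctrl.get_state();a,b=s["tcp_rot"][:2];print(s["eef_pos"],np.degrees(np.arctan2(b*b-a*a,2*a*b)),s["opening"])
t=ctrl.read_camera("top");print("spot",toworld(t,(225.7,241.8),0))
p=ctrl.read_camera("wrist");save(p,"w1")
for r in ctrl.landmark_of(p,"tub_center")[:3]: print(r["centre"],r["conf"],toworld(p,r["centre"],.02))
for m in ctrl.masks_of(t,"tub_center")[:2]:
    l,tt,rr,bt=m["extent"];print(toworld(t,((tt+bt)/2,(l+rr)/2),.02))
E
```

```text
[ 0.4463425  -0.20522759  0.13777475] -26.45945863144981 0.5999868956104816
spot [0.5694 0.0427 0.    ]
[231.0, 411.5] 0.7 [ 0.5341 -0.2804  0.02  ]
[104.4, 275.3] 0.61 [ 0.4764 -0.1367  0.02  ]
[ 0.4792 -0.1373  0.02  ]
```

View pics/w1.png

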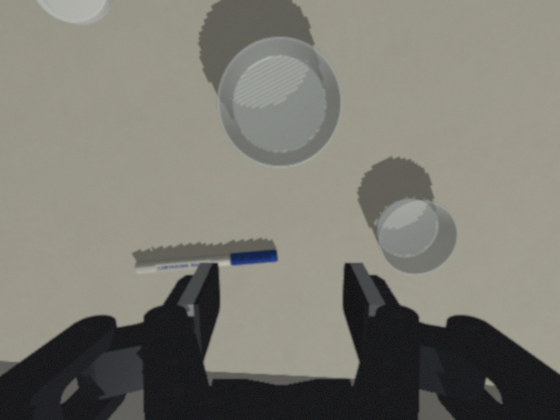

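Call:
servo_tool(increments=[[0.6,0,0,-0.7,0],[0.6,0,0,-1.4,0],[0.6,0,0,-2.1,0],[0.6,0,0,-2.7,0],[0.6,0,0,-3.1,0],[0.6,0,0,-3.2,0],[0.6,0,0,-3.2,0],[0.6,0.11,0.22,-3.2,0],[0.6,0.22,0.45,-3.2,0],[0.6,0.33,0.67,-3.2,0]])

```text
time: 4.83
eef_pos: [0.4622, -0.1787, 0.013]
tcp_rot: [0.85, 0.527, 0.002, 0.004]
contact_force: [-1.0, 0.3, -0.4]
opening: 0.601
```

Call:
servo_tool(increments=[[0.6,0.1,0.2,0,0],[0.6,0.2,0.4,0,0],[0.6,0.3,0.6,0,0],[0.6,0.4,0.8,0,0],[0.6,0.5,1.0,0,0],[0.6,0.6,1.2,0,0],[0.6,0.7,1.4,0,0],[0.6,0.8,1.6,0,0],[0.6,0.85,1.7,0,0],[0.6,0.85,1.7,0,0]])

```text
time: 5.67
eef_pos: [0.4965, -0.1099, 0.0129]
tcp_rot: [0.85, 0.527, 0.002, 0.004]
contact_force: [0.2, 0.1, 0.2]
opening: 0.604
```

```bash
python3 - <<'E'
from h import *
s=ctrl.get_state();print(s["eef_pos"],s["opening"],s["contact_force"])
p=ctrl.read_camera("wrist");save(p,"w2")
for n in ("top","side","wrist"):
  t=ctrl.read_camera(n) if n!="wrist" else p
  for r in ctrl.landmark_of(t,"tub_center")[:3]: print(n,r["centre"],r["conf"],toworld(t,r["centre"],.02))
  for m in ctrl.masks_of(t,"tub_center")[:2]:
    l,tt,rr,bt=m["extent"];print(n,"mask",m["extent"],toworld(t,((tt+bt)/2,(l+rr)/2),.02))
E
```

```text
[ 0.49650811 -0.10985893  0.01294712] 0.6036358393927878 [0.21743307 0.07745686 0.18684783]
top [222.0, 385.1] 0.86 [ 0.5376 -0.2862  0.02  ]
top mask [371.5, 209.9, 395.9, 238.2] [ 0.5333 -0.2822  0.02  ]
side [274.8, 307.2] 0.7 [ 0.4883 -0.1423  0.02  ]
side [268.4, 374.8] 0.68 [ 0.5287 -0.2807  0.02  ]
side mask [170.8, 203.3, 213.4, 231.9] [0.6127 0.1387 0.02  ]
side mask [284.9, 252.3, 327.7, 300.0] [ 0.4845 -0.1409  0.02  ]
wrist mask [204.4, 231.7, 359.6, 384.9] [ 0.4832 -0.1368  0.02  ]
wrist mask [428.6, 412.5, 450.7, 419.1] [ 0.5335 -0.2387  0.02  ]
```

View pics/w2.png

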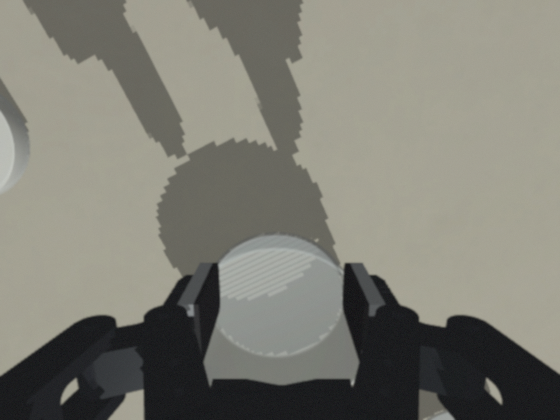

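```bash
python3 - <<'E'
from h import *
p=ctrl.read_camera("wrist")
for z in(0,.04,.1): print(z,[toworld(p,(r,c),z) for r,c in((235,280),(295,218),(295,345),(356,280),(265,210),(265,350))])
ims=[]
for n in("side","top"):
    q=ctrl.read_camera(n);c=topix(q,(0.49,-.13,.03)).astype(int);f=q["frame"]
    y=max(0,min(320,c[1]-50));x=max(0,min(440,c[0]-60))
    ims.append(cv2.resize(f[y:y+100,x:x+120],None,fx=3.3,fy=3.3,interpolation=3));print(n,x,y)
cv2.imwrite("pics/s2.png",np.hstack(ims)[:,:,::-1])
E
```

```text
0 [array([ 0.4968, -0.1076,  0.    ]), array([ 0.4489, -0.1242,  0.    ]), array([ 0.5141, -0.157 ,  0.    ]), array([ 0.4625, -0.1765,  0.    ]), array([ 0.4539, -0.1059,  0.    ]), array([ 0.5241, -0.1412,  0.    ])]
0.04 [array([ 0.5025, -0.0956,  0.04  ]), array([ 0.4646, -0.1087,  0.04  ]), array([ 0.5162, -0.1346,  0.04  ]), array([ 0.4754, -0.1501,  0.04  ]), array([ 0.4686, -0.0943,  0.04  ]), array([ 0.5241, -0.1221,  0.04  ])]
0.1 [array([ 0.5111, -0.0776,  0.1   ]), array([ 0.4882, -0.0855,  0.1   ]), array([ 0.5193, -0.1011,  0.1   ]), array([ 0.4948, -0.1104,  0.1   ]), array([ 0.4906, -0.0768,  0.1   ]), array([ 0.5241, -0.0936,  0.1   ])]
side 241 220
top 260 199
```

View pics/s2.png

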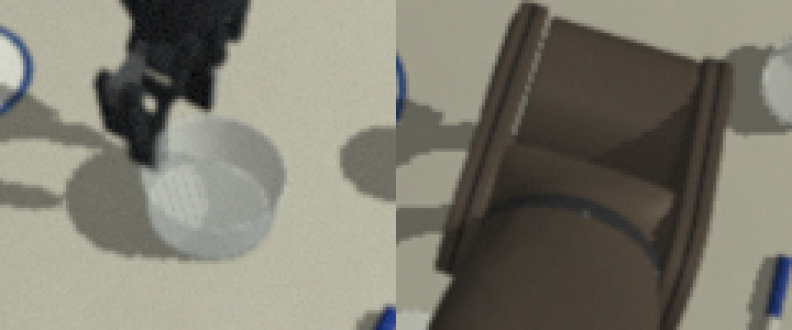

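```bash
python3 - <<'E'
from h import *
s=ctrl.get_state();e=np.array(s["eef_pos"]);print(e,s["contact_force"])
q=ctrl.read_camera("side");a,b=s["tcp_rot"][:2];j=np.array([2*a*b,b*b-a*a,0])
for k in(-.033,0,.033):
    for z in(0.0,.02,.04,.06): print(k,z,(e+k*j)[:2].round(3),(topix(q,np.r_[(e+k*j)[:2],z])-[241,220])*3.3)
w=ctrl.read_camera("wrist")
for k in(-.0255,.0255):
    for z in(.013,.033,.053): print("wrist",k,z,topix(w,np.r_[(e+k*j)[:2],z]))
f=q["frame"];x,y=255,235
cv2.imwrite("pics/s3.png",cv2.resize(f[y:y+75,x:x+100],None,fx=8,fy=8,interpolation=2)[:,:,::-1])
E
```

```text
[ 0.4961087  -0.11086511  0.01302309] [ 0.66959612  0.34256909 -1.28595363]
-0.033 0.0 [ 0.467 -0.096] [139.59 218.46]
-0.033 0.02 [ 0.467 -0.096] [140.58 198.66]
-0.033 0.04 [ 0.467 -0.096] [141.57 177.87]
-0.033 0.06 [ 0.467 -0.096] [142.56 156.75]
0 0.0 [ 0.496 -0.111] [168.63 184.8 ]
0 0.02 [ 0.496 -0.111] [169.95 165.  ]
0 0.04 [ 0.496 -0.111] [171.27 144.21]
0 0.06 [ 0.496 -0.111] [172.92 122.76]
0.033 0.0 [ 0.526 -0.126] [196.68 152.79]
0.033 0.02 [ 0.526 -0.126] [198.33 132.66]
0.033 0.04 [ 0.526 -0.126] [199.98 111.87]
0.033 0.06 [ 0.526 -0.126] [201.96  90.42]
wrist -0.0255 0.013 [232.3 249.3]
wrist -0.0255 0.033 [227.2 264.5]
wrist -0.0255 0.053 [220.7 283.7]
wrist 0.0255 0.013 [331.  249.1]
wrist 0.0255 0.033 [337.  264.3]
wrist 0.0255 0.053 [344.6 283.3]
```

View pics/s3.png

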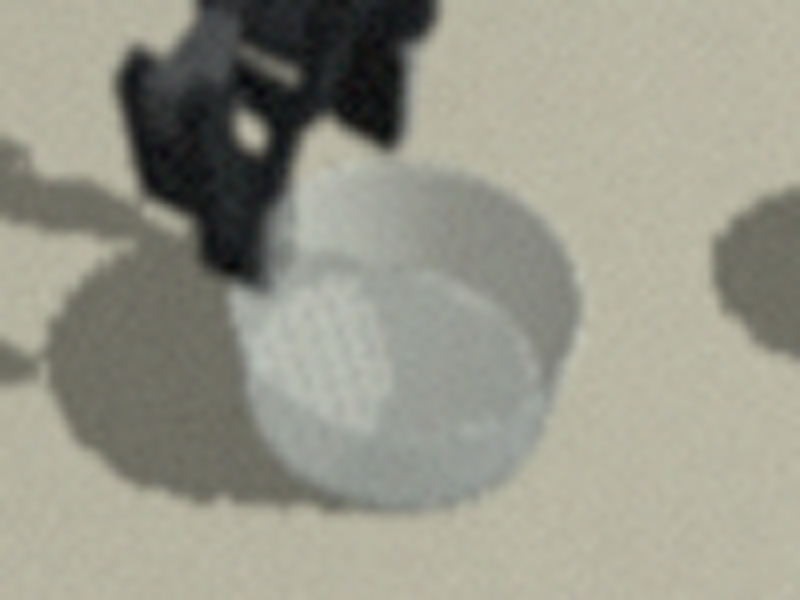

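```bash
python3 - <<'E'
from h import *
s=ctrl.get_state();print(np.round(s["qpos"],3),np.round(s["joint_efforts"],2),s["time"])
q=ctrl.read_camera("side");w=ctrl.read_camera("wrist")
for z in(.02,.03,.04,.05,.06):
    print(z,"side tip corners",toworld(q,(235+285/8,255+240/8),z),toworld(q,(235+285/8,255+265/8),z),"right",toworld(q,(235+145/8,255+390/8),z),"| wrist L,R",toworld(w,(264,218),z),toworld(w,(264,345),z))
print(np.array(w["extrinsics"]).round(3))
E
```

```text
[-4.190e-01  1.540e-01  2.109e+00 -1.000e-03  8.690e-01  4.400e-02] [-2.000e-02 -2.927e+01 -2.312e+01 -0.000e+00 -2.000e-02 -0.000e+00] 6.3667
0.02 side tip corners [ 0.4917 -0.0957  0.02  ] [ 0.4928 -0.1021  0.02  ] right [ 0.5464 -0.129   0.02  ] | wrist L,R [ 0.4651 -0.1012  0.02  ] [ 0.5222 -0.1298  0.02  ]
0.03 side tip corners [ 0.4835 -0.0965  0.03  ] [ 0.4846 -0.1028  0.03  ] right [ 0.5375 -0.1293  0.03  ] | wrist L,R [ 0.4686 -0.0982  0.03  ] [ 0.5223 -0.1251  0.03  ]
0.04 side tip corners [ 0.4753 -0.0973  0.04  ] [ 0.4764 -0.1035  0.04  ] right [ 0.5285 -0.1297  0.04  ] | wrist L,R [ 0.472  -0.0952  0.04  ] [ 0.5224 -0.1204  0.04  ]
0.05 side tip corners [ 0.4671 -0.0981  0.05  ] [ 0.4682 -0.1042  0.05  ] right [ 0.5196 -0.13    0.05  ] | wrist L,R [ 0.4755 -0.0922  0.05  ] [ 0.5225 -0.1158  0.05  ]
0.06 side tip corners [ 0.4589 -0.0989  0.06  ] [ 0.46   -0.1049  0.06  ] right [ 0.5106 -0.1304  0.06  ] | wrist L,R [ 0.4789 -0.0892  0.06  ] [ 0.5226 -0.1111  0.06  ]
[[ 0.896 -0.431 -0.111  0.524]
 [-0.445 -0.862 -0.242 -0.05 ]
 [ 0.009  0.266 -0.964  0.191]
 [ 0.     0.     0.     1.   ]]
```

The side picture (s3) shows the left fingertip's end at crop (240,285), which triangulates to about 42 mm high. The fingers passed over the 40 mm rim, and the tub barely moved. I'm going back and lowering carefully, watching the force.

Call:
servo_tool(increments=[[0.6,0,0,0.4,0],[0.6,0,0,0.8,0],[0.6,-0.3,-0.6,0.8,0],[0.6,-0.6,-1.3,0.8,0],[0.6,-0.9,-1.9,0.8,0],[0.6,-1.2,-2.45,0.6,0],[0.6,-1.2,-2.45,0.2,0],[0.6,-1.2,-2.45,-0.1,0],[0.6,-1.2,-2.45,-0.3,0],[0.6,-1.2,-2.45,-0.3,0]])

```text
time: 7.3
eef_pos: [0.4467, -0.2078, -0.0009]
tcp_rot: [0.85, 0.526, 0.002, 0.002]
contact_force: [0.5, 0.1, 0.2]
opening: 0.598
```

```bash
python3 - <<'E'
from h import *
s=ctrl.get_state();e=np.array(s["eef_pos"]);print(e,s["contact_force"],np.round(s["qpos"],3))
q=ctrl.read_camera("side");w=ctrl.read_camera("wrist")
for m in ctrl.masks_of(w,"tub_center")[:2]:
    l,tt,rr,bt=m["extent"];print("mask",m["extent"],toworld(w,((tt+bt)/2,(l+rr)/2),.02))
f=q["frame"];c=topix(q,(e[0],e[1],.02)).astype(int);x=c[0]-40;y=c[1]-50;print(x,y,c)
a=cv2.resize(f[y:y+75,x:x+75],None,fx=5.3,fy=5.3,interpolation=2)
b=cv2.resize(w["frame"],(533,400));a=cv2.resize(a,(267*1,267))
cv2.imwrite("pics/s4.png",np.hstack([b,np.vstack([a,np.zeros((133,267,3),np.uint8)])])[:,:,::-1])
E
```

```text
[ 0.44668709 -0.20780078 -0.00087232] [0.52894703 0.07399335 0.23769664] [-6.420e-01  1.500e-01  2.147e+00  2.000e-03  8.400e-01 -1.810e-01]
mask [145.0, 0.0, 400.2, 212.7] [ 0.4752 -0.1434  0.02  ]
mask [438.0, 252.7, 558.2, 387.1] [ 0.5288 -0.2814  0.02  ]
298 245 [338 295]
```

View pics/s4.png

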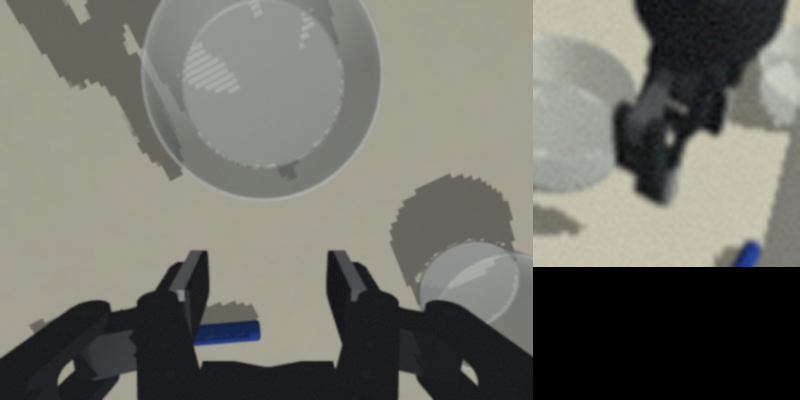

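Call:
servo_tool(increments=[[0.6,0,0,-0.05,0],[0.6,0,0,-0.1,0],[0.6,0,0,-0.15,0],[0.6,0,0,-0.2,0],[0.6,0,0,-0.25,0],[0.6,0,0,-0.3,0],[0.6,0,0,-0.35,0],[0.6,0,0,-0.4,0],[0.6,0,0,-0.4,0],[0.6,0,0,-0.4,0]])

```text
time: 8.28
eef_pos: [0.4485, -0.2087, -0.0147]
tcp_rot: [0.85, 0.527, 0.002, 0.004]
contact_force: [0.5, -0.6, 0.1]
opening: 0.606
```

Call:
servo_tool(increments=[[0.6,0.12,0.25,0,0],[0.6,0.24,0.5,0,0],[0.6,0.36,0.75,0,0],[0.6,0.46,0.95,0,0],[0.6,0.56,1.16,0,0],[0.6,0.66,1.37,0,0],[0.6,0.76,1.58,0,0],[0.6,0.86,1.79,0,0],[0.6,0.94,1.95,0,0],[0.6,1.0,2.08,0,0]])

```text
time: 9.12
eef_pos: [0.4889, -0.1246, -0.0147]
tcp_rot: [0.85, 0.527, 0.002, 0.004]
contact_force: [0.3, -0.9, -0.1]
opening: 0.599
```

```bash
cat >> h.py <<'E'
def report():
    s=ctrl.get_state();print(np.round(s["eef_pos"],4),np.round(s["contact_force"],1),round(s["time"],2))
    for n in("wrist","side","top"):
        w=ctrl.read_camera(n);save(w,"last_"+n)
        for m in ctrl.masks_of(w,"tub_center")[:2]:
            l,tt,rr,bt=m["extent"];print(n,round(m["conf"],2),np.round(m["extent"]),toworld(w,((tt+bt)/2,(l+rr)/2),.02))
        for r in ctrl.landmark_of(w,"tub_center")[:2]: print(n,"lm",round(r["conf"],2),toworld(w,r["centre"],.02))
E
python3 -c "from h import *;report()"
```

```text
[ 0.4889 -0.1246 -0.0147] [ 0.3 -0.9 -0.1] 9.12
wrist 0.77 [146.  26. 416. 298.] [ 0.5101 -0.0803  0.02  ]
wrist lm 0.58 [ 0.508  -0.0818  0.02  ]
side 0.81 [360. 255. 377. 277.] [ 0.533  -0.2674  0.02  ]
side 0.74 [258. 243. 294. 286.] [ 0.5042 -0.0751  0.02  ]
side lm 0.6 [ 0.5245 -0.2782  0.02  ]
side lm 0.58 [ 0.5047 -0.0797  0.02  ]
top 0.77 [277. 223. 296. 264.] [ 0.5144 -0.0563  0.02  ]
top 0.59 [370. 208. 399. 236.] [ 0.5379 -0.2851  0.02  ]
top lm 0.72 [ 0.534  -0.2833  0.02  ]
top lm 0.64 [ 0.5178 -0.0821  0.02  ]
```

Call:
servo_tool(increments=[[0.6,0.12,0.25,0,0],[0.6,0.24,0.5,0,0],[0.6,0.37,0.78,0,0],[0.6,0.5,1.06,0,0],[0.6,0.63,1.34,0,0],[0.6,0.76,1.62,0,0],[0.6,0.9,1.9,0,0],[0.6,1.03,2.18,0,0],[0.6,1.13,2.4,0,0],[0.6,1.2,2.55,0,0]])

```text
time: 10.4
eef_pos: [0.5369, -0.0225, -0.0148]
tcp_rot: [0.85, 0.527, 0.002, 0.004]
contact_force: [-0.0, -0.6, 0.2]
opening: 0.599
```

```bash
python3 -c "
from h import *
report()
w=ctrl.read_camera('wrist');print('spot px',topix(w,(.5694,.0427,0)),ctrl.landmark_of(w,'spot')[:1])
save(w,'w5')"
```

```text
[ 0.5369 -0.0225 -0.0148] [-0.  -0.6  0.2] 10.4
wrist 0.73 [144.  27. 416. 299.] [0.5576 0.0217 0.02  ]
wrist lm 0.73 [0.5568 0.0209 0.02  ]
side 0.83 [360. 254. 378. 277.] [ 0.5344 -0.2686  0.02  ]
side 0.69 [217. 221. 256. 260.] [0.5592 0.0217 0.02  ]
side lm 0.82 [0.5603 0.0196 0.02  ]
side lm 0.7 [ 0.5257 -0.2755  0.02  ]
top 0.61 [369. 212. 400. 238.] [ 0.5309 -0.2844  0.02  ]
top lm 0.59 [ 0.5339 -0.284   0.02  ]
top lm 0.27 [0.5619 0.118  0.02  ]
spot px [281.8  95.8] []
```

View pics/w5.png

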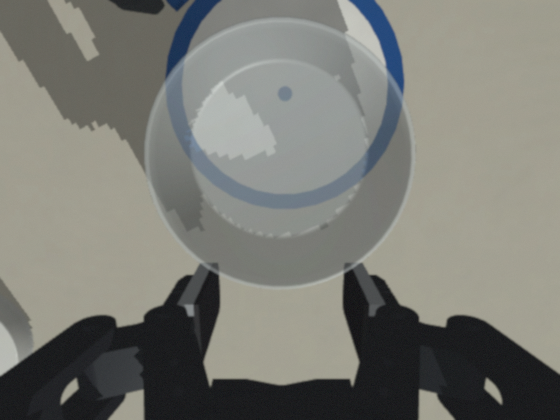

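Call:
servo_tool(increments=[[0.6,0.05,0.06,0,0],[0.6,0.1,0.12,0,0],[0.6,0.14,0.18,0,0],[0.6,0.18,0.24,0,0],[0.6,0.21,0.3,0,0],[0.6,0.24,0.36,0,0],[0.6,0.27,0.41,0,0],[0.6,0.29,0.45,0,0],[0.6,0.3,0.47,0,0],[0.6,0.3,0.47,0,0]])

```text
time: 11.78
eef_pos: [0.5484, -0.0051, -0.0147]
tcp_rot: [0.85, 0.526, 0.002, 0.004]
contact_force: [-0.6, -0.1, -0.4]
opening: 0.6
```

```bash
python3 -c "
from h import *
report()"
```

```text
[ 0.5484 -0.0051 -0.0147] [-0.6 -0.1 -0.4] 11.78
wrist 0.78 [144.  26. 413. 296.] [0.5689 0.04   0.02  ]
side 0.73 [359. 256. 379. 278.] [ 0.5306 -0.269   0.02  ]
side 0.66 [211. 215. 252. 254.] [0.5744 0.0367 0.02  ]
side lm 0.95 [0.571  0.0351 0.02  ]
side lm 0.75 [ 0.5238 -0.279   0.02  ]
top 0.57 [370. 208. 394. 237.] [ 0.5371 -0.28    0.02  ]
top 0.51 [273. 121. 298. 156.] [ 0.7644 -0.0822  0.02  ]
top lm 0.77 [ 0.5339 -0.2796  0.02  ]
```

View pics/last_wrist.png

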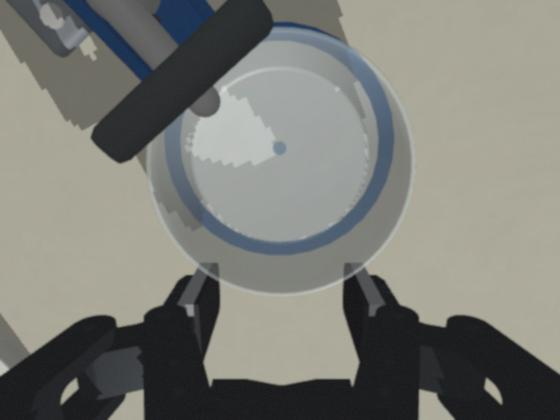

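```bash
python3 -c "
from h import *
w=ctrl.read_camera('wrist')
P=lambda r,c,z=0:toworld(w,(r,c),z)
u=np.array([.443,.896,0])
print('dot',P(148,279));a,b=P(66,279),P(240,279);print('disc',a,b,(a+b)/2,np.linalg.norm(a-b))
l,r=P(155,188),P(155,369);print(l,r,(l+r)/2,np.linalg.norm(l-r))
a,b=P(26,279,.04),P(295,279,.04);print('rim',a,b,(a+b)/2,np.linalg.norm(a-b))
a,b=P(25,279),P(254,279);print('ring',(a+b)/2,np.linalg.norm(a-b))
"
```

```text
dot [0.5706 0.0425 0.    ]
disc [0.5856 0.0726 0.    ] [0.5515 0.0043 0.    ] [0.56855 0.03845 0.     ] 0.07633937385124404
[0.5333 0.0577 0.    ] [0.6049 0.022  0.    ] [0.5691  0.03985 0.     ] 0.08000656223085705
rim [0.5884 0.0785 0.04  ] [ 0.548  -0.0025  0.04  ] [0.5682 0.038  0.04  ] 0.09051607592024745
ring [0.57045 0.0422  0.     ] 0.09878952373607236
```

Call:
servo_tool(increments=[[0.6,0.02,0.04,0,0],[0.6,0.03,0.07,0,0],[0.6,0.045,0.1,0,0],[0.6,0.06,0.13,0,0],[0.6,0.07,0.15,0,0],[0.6,0.07,0.15,0,0],[0.6,0.07,0.15,0,0],[0.6,0.07,0.15,0,0],[0.6,0.07,0.15,0,0],[0.6,0.07,0.15,0,0]])

```text
time: 13.12
eef_pos: [0.5511, 0.0006, -0.0147]
tcp_rot: [0.85, 0.526, 0.002, 0.004]
contact_force: [0.0, -0.1, -0.2]
opening: 0.599
```

```bash
python3 -c "
from h import *
w=ctrl.read_camera('wrist');print(ctrl.get_state()['eef_pos'])
f=w['frame'];print('dot expect',topix(w,(.5706,.0425,0)))
for m in ctrl.masks_of(w,'tub_center')[:1]:
    l,t,r,b=m['extent'];print(m['extent']); A=toworld(w,(t,279),.04);B=toworld(w,(b,279),.04);print('rim',(A+B)/2,np.linalg.norm(A-B))
"
```

```text
[ 0.55109732  0.00059515 -0.01469077]
dot expect [279.3 163.2]
[144.7, 26.4, 415.7, 297.3]
rim [0.5708 0.0435 0.04  ] 0.09141050267884973
```

Call:
servo_tool(increments=[[0.6,-0.1,-0.2,0,0],[0.6,-0.25,-0.5,0,0],[0.6,-0.45,-0.9,0,0],[0.6,-0.45,-0.9,0.5,0],[0.6,-0.45,-0.9,1.4,0],[0.6,-0.45,-0.9,2.3,0],[0.6,-0.45,-0.9,3.2,0],[0.3,-0.45,-0.9,4.1,0],[0,-0.45,-0.9,5,0],[0,-0.45,-0.9,5.4,0]])

```text
time: 14.05
eef_pos: [0.5349, -0.0371, 0.2073]
tcp_rot: [0.851, 0.526, 0.005, 0.007]
contact_force: [1.4, -1.1, -0.2]
opening: 0.178
```

Call:
servo_tool(increments=[[0,-0.3,0.8,0.1,0],[0,-0.6,1.6,0.1,0],[0,-0.9,2.4,0.1,0],[0,-1.1,3.2,0.1,0],[0,-1.3,3.68,0,0],[0,-1.3,3.68,-0.3,0],[0,-1.3,3.68,-0.6,0],[0,-1.3,3.68,-0.6,0],[0,-1.3,3.68,-0.6,0],[0,-1.3,3.68,-0.6,0]])

```text
time: 14.88
eef_pos: [0.4832, 0.1088, 0.183]
tcp_rot: [0.851, 0.525, 0.005, 0.007]
contact_force: [-0.1, 0.2, -0.3]
opening: 0.003
```

```bash
python3 -c "
from h import *
report()
q=ctrl.read_camera('side');e=ctrl.get_state()['eef_pos']
c=topix(q,(.481,.111,.16)).astype(int);x,y=c-[40,40];print(x,y,c,'paddle',topix(q,(.481,.111,.131)))
for z in(.13,.15,.17,.19): print(z,topix(q,(e[0],e[1],z)))
f=q['frame']
a=cv2.resize(f[y:y+75,x:x+100],(400,300),interpolation=2)
w=ctrl.read_camera('wrist');b=cv2.resize(w['frame'],(400,300))
print('paddle wrist',topix(w,(.481,.111,.131)))
cv2.imwrite('pics/p1.png',np.hstack([a,b])[:,:,::-1])
"
```

```text
[0.4832 0.1088 0.183 ] [-0.1  0.2 -0.3] 14.88
wrist 0.69 [344. 162. 447. 260.] [0.5744 0.0381 0.02  ]
wrist lm 0.92 [0.571  0.0442 0.02  ]
wrist lm 0.32 [0.5512 0.1486 0.02  ]
side 0.88 [359. 253. 380. 278.] [ 0.534  -0.2696  0.02  ]
side 0.82 [209. 216. 249. 255.] [0.5708 0.042  0.02  ]
side lm 0.85 [ 0.5275 -0.2782  0.02  ]
top 0.72 [370. 211. 395. 238.] [ 0.5333 -0.2788  0.02  ]
top 0.57 [224. 203. 257. 246.] [0.5693 0.0439 0.02  ]
top lm 0.77 [0.5741 0.0544 0.02  ]
top lm 0.77 [ 0.5406 -0.2848  0.02  ]
138 173 [178 213] paddle [180.3 224.4]
0.13 [181.1 224.2]
0.15 [179.8 216.7]
0.17 [178.5 209. ]
0.19 [177.1 201.1]
paddle wrist [276.9 221.1]
```

View pics/p1.png

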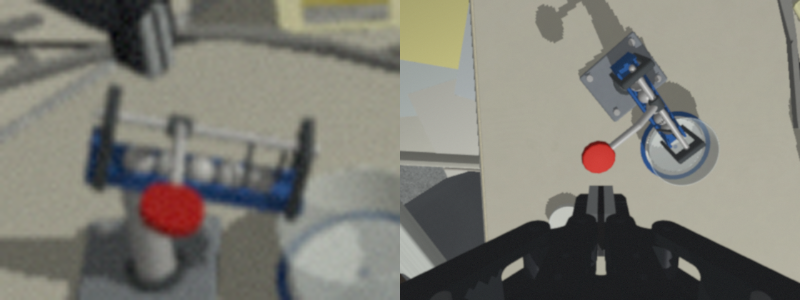

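Side view: the shut fingertip is at (177,192), about 213 mm high, against a TCP reading of 183. That makes the z reading about 30 mm low. The paddle is where predicted. Descending to touch.

Call:
servo_tool(increments=[[0,-0.05,0.05,-0.6,0],[0,-0.05,0.05,-1.2,0],[0,-0.05,0.05,-1.6,0],[0,-0.05,0.05,-1.75,0],[0,-0.05,0.05,-1.85,0],[0,-0.05,0.05,-1.95,0],[0,-0.05,0.05,-2.05,0],[0,-0.05,0.05,-2.15,0],[0,-0.05,0.05,-2.2,0],[0,-0.05,0.05,-2.2,0]])

```text
time: 16.27
eef_pos: [0.4814, 0.1124, 0.0959]
tcp_rot: [0.851, 0.526, 0.006, 0.008]
contact_force: [-0.3, 1.0, 2.5]
opening: 0.002
```

Call:
servo_tool(increments=[[0,0,0,-0.1,0],[0,0,0,-0.2,0],[0,0,0,-0.3,0],[0,0,0,-0.4,0],[0,0,0,-0.5,0],[0,0,0,-0.58,0],[0,0,0,-0.63,0],[0,0,0,-0.63,0],[0,0,0,-0.63,0],[0,0,0,-0.63,0]])

```text
time: 17.1
eef_pos: [0.4822, 0.1136, 0.0733]
tcp_rot: [0.851, 0.526, 0.007, 0.007]
contact_force: [-6.8, 4.4, 16.5]
opening: -0.002
```

```bash
python3 -c "
from h import *
w=ctrl.read_camera('wrist');save(w,'pw');print(ctrl.get_state()['time'])
for m in ctrl.masks_of(w,'ball_0')[:7]: print(round(m['conf'],2),m['extent'])
for r in ctrl.landmark_of(w,'ball_0')[:7]: print('lm',round(r['conf'],2),r['centre'],toworld(w,r['centre'],.01))
print('tub px',topix(w,(.571,.043,.01)))
c=topix(w,(.57,.06,.05)).astype(int);x=max(0,min(360,c[0]-100));y=max(0,min(270,c[1]-75));print(x,y)
cv2.imwrite('pics/b1.png',cv2.resize(w['frame'][y:y+150,x:x+200],None,fx=4,fy=4,interpolation=2)[:,:,::-1])
"
```

```text
17.15
0.88 [378.7, 138.0, 410.3, 172.5]
0.74 [392.7, 165.4, 409.7, 190.5]
0.71 [363.5, 125.7, 396.4, 144.2]
0.65 [435.7, 248.7, 456.5, 269.8]
0.65 [240.0, 72.0, 492.9, 277.1]
0.58 [412.7, 196.4, 440.0, 212.4]
lm 0.66 [258.7, 445.1] [0.5734 0.033  0.01  ]
lm 0.65 [150.6, 393.6] [0.5689 0.1203 0.01  ]
lm 0.63 [175.1, 411.5] [0.5736 0.0999 0.01  ]
lm 0.55 [126.3, 373.3] [0.563  0.1406 0.01  ]
tub px [437.1 248.4]
354 173
```

View pics/b1.png

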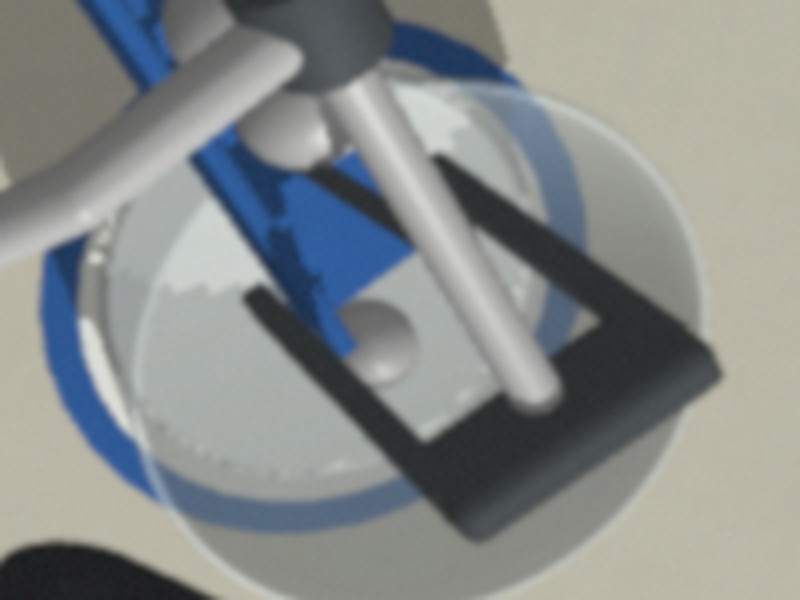

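Press 1 worked: one ball lies in the tub at wrist pixel (445,259), and the rest are held back. Releasing, then press 2.

Call:
servo_tool(increments=[[0,0,0,0.35,0],[0,0,0,0.7,0],[0,0,0,0.95,0],[0,0,0,0.95,0],[0,0,0,0.95,0],[0,0,0,0.95,0],[0,0,0,0.95,0],[0,0,0,0.95,0],[0,0,0,0.95,0],[0,0,0,0.95,0]])

```text
time: 18.08
eef_pos: [0.4819, 0.1136, 0.1108]
tcp_rot: [0.851, 0.526, 0.006, 0.007]
contact_force: [-0.5, 0.7, 0.6]
opening: 0.001
```

```bash
cat >> h.py <<'E'
def balls():
    s=ctrl.get_state();print(round(s["time"],2),np.round(s["eef_pos"],4),np.round(s["contact_force"],1))
    for n in("wrist","top"):
        w=ctrl.read_camera(n);save(w,"b_"+n);print(n,"outlet px",topix(w,(.564,.072,.065)),"tub",topix(w,(.571,.043,.01)),"paddle",topix(w,(.481,.111,.131)))
        for m in ctrl.masks_of(w,"ball_0")[:8]: print(round(m["conf"],2),np.round(m["extent"]))
        for m in ctrl.masks_of(w,"paddle")[:1]: print("paddle",np.round(m["extent"]))
E
python3 -c "from h import *;balls()"
```

```text
18.08 [0.4819 0.1136 0.1108] [-0.5  0.7  0.6]
wrist outlet px [423.6 224.3] tub [417.5 232. ] paddle [283.2 269.8]
0.59 [386. 178. 412. 200.]
0.59 [371. 158. 386. 176.]
0.59 [352. 132. 386. 159.]
0.48 [397. 198. 421. 218.]
paddle [251.  84. 455. 274.]
top outlet px [226.3 224.7] tub [241.2 224.3] paddle [206.7 261.8]
```

Lever is up and four balls are left in the track row. Press 2.

Call:
servo_tool(increments=[[0,0,0,-0.2,0],[0,0,0,-0.35,0],[0,0,0,-0.5,0],[0,0,0,-0.65,0],[0,0,0,-0.8,0],[0,0,0,-0.92,0],[0,0,0,-0.98,0],[0,0,0,-0.98,0],[0,0,0,-0.98,0],[0,0,0,-0.98,0]])

```text
time: 19.22
eef_pos: [0.4824, 0.1154, 0.0746]
tcp_rot: [0.851, 0.526, 0.007, 0.005]
contact_force: [-8.8, 4.6, 17.1]
opening: -0.001
```

```bash
python3 -c "from h import *;balls()"
```

```text
19.22 [0.4824 0.1154 0.0746] [-8.8  4.6 17.1]
wrist outlet px [450.  246.3] tub [437.3 250.4] paddle [286.3 313.3]
0.81 [413. 198. 442. 219.]
0.72 [437. 256. 460. 280.]
0.68 [373. 141. 412. 177.]
0.6 [394. 172. 414. 191.]
0.43 [438. 248. 449. 259.]
paddle [438. 255. 462. 283.]
top outlet px [226.3 224.7] tub [241.2 224.3] paddle [206.7 261.8]
0.62 [222. 200. 258. 246.]
```

Call:
servo_tool(increments=[[0,0,0,0.35,0],[0,0,0,0.7,0],[0,0,0,0.95,0],[0,0,0,0.95,0],[0,0,0,0.95,0],[0,0,0,0.95,0],[0,0,0,0.95,0],[0,0,0,0.95,0],[0,0,0,0.95,0],[0,0,0,0.95,0]])

```text
time: 20.35
eef_pos: [0.4821, 0.1154, 0.1121]
tcp_rot: [0.851, 0.526, 0.007, 0.005]
contact_force: [0.3, 0.1, 0.8]
opening: 0.0
```

```bash
python3 -c "from h import *;balls()"
```

```text
20.35 [0.4821 0.1154 0.1121] [0.3 0.1 0.8]
wrist outlet px [423.7 226.5] tub [417.9 234. ] paddle [284.4 271.9]
0.8 [418. 238. 439. 255.]
0.76 [413. 227. 429. 244.]
0.76 [397. 197. 418. 219.]
0.63 [368. 157. 389. 181.]
0.59 [388. 183. 407. 201.]
0.2 [249.  32. 485. 273.]
paddle [250.  86. 457. 276.]
top outlet px [226.3 224.7] tub [241.2 224.3] paddle [206.7 261.8]
```

Two balls are in the tub and three in the track. Press 3, with a small y recentring.

Call:
servo_tool(increments=[[0,0,-0.1,0,0],[0,0,-0.1,-0.3,0],[0,0,-0.1,-0.5,0],[0,0,-0.1,-0.65,0],[0,0,-0.1,-0.8,0],[0,0,-0.1,-0.93,0],[0,0,-0.1,-1.01,0],[0,0,-0.1,-1.01,0],[0,0,-0.1,-1.01,0],[0,0,-0.1,-1.01,0]])

```text
time: 21.48
eef_pos: [0.4823, 0.113, 0.0742]
tcp_rot: [0.851, 0.526, 0.008, 0.003]
contact_force: [-6.9, 4.4, 14.9]
opening: -0.0
```

```bash
python3 -c "from h import *;balls()"
```

```text
21.48 [0.4823 0.113  0.0742] [-6.9  4.4 14.9]
wrist outlet px [449.4 243. ] tub [437. 248.] paddle [283.4 308.3]
0.82 [410. 193. 443. 214.]
0.64 [439. 251. 465. 279.]
0.59 [390. 159. 412. 187.]
0.37 [406. 226. 413. 238.]
paddle [391. 162. 412. 186.]
top outlet px [226.3 224.7] tub [241.2 224.3] paddle [206.7 261.8]
paddle [252. 292. 276. 322.]
```

Call:
servo_tool(increments=[[0,0,0,0.35,0],[0,0,0,0.7,0],[0,0,0,1,0],[0,0,0,1.2,0],[0,0,0,1.2,0],[0,0,0,1.2,0],[0,0,0,1.2,0],[0,0,0,1.2,0],[0,0,0,1.2,0],[0,0,0,1.2,0]])

```text
time: 22.62
eef_pos: [0.4818, 0.113, 0.1215]
tcp_rot: [0.851, 0.526, 0.007, 0.003]
contact_force: [0.2, 0.1, 0.2]
opening: 0.002
```

```bash
python3 -c "from h import *;balls()"
```

```text
22.62 [0.4818 0.113  0.1215] [0.2 0.1 0.2]
wrist outlet px [417.8 219.4] tub [413.5 228.2] paddle [282.2 259.9]
0.75 [380. 178. 405. 193.]
0.72 [395. 192. 414. 211.]
0.5 [412. 232. 430. 248.]
0.49 [408. 223. 426. 237.]
paddle [252.  82. 448. 270.]
top outlet px [226.3 224.7] tub [241.2 224.3] paddle [206.7 261.8]
paddle [331. 132. 366. 158.]
```

Call:
servo_tool(increments=[[0,0,0,0.7,0],[0,0,0,1.4,0],[0,0,-0.5,2,0],[0,0,-1,2.3,0],[0,0.1,-1.6,2.3,0],[0,0.3,-2.4,2.3,0],[0,0.5,-3.2,2.3,0],[0,0.7,-3.5,2.3,0],[0,0.7,-3.5,2.3,0],[0,0.7,-3.5,2.3,0]])

```text
time: 23.75
eef_pos: [0.5104, -0.027, 0.214]
tcp_rot: [0.851, 0.525, 0.008, 0.003]
contact_force: [0.7, 0.3, -0.3]
opening: 0.001
```

```bash
python3 -c "
from h import *
balls()
for n in('wrist','side'):
    w=ctrl.read_camera(n);print(n,'tub',topix(w,(.571,.043,.01)),'dot',topix(w,(.5706,.0425,0)))
    for m in ctrl.masks_of(w,'ball_0')[:8]: print(round(m['conf'],2),np.round(m['extent']))
    for m in ctrl.masks_of(w,'tub_center')[:2]:
        l,t,r,b=m['extent'];print('tubmask',m['extent'],toworld(w,((t+b)/2,(l+r)/2),.02),toworld(w,((t+b)/2,(l+r)/2),.04))
    for q,z in dict(petri_dish=0,amber_bottle=0,timer=0,paddle=.131).items():
        for r in ctrl.landmark_of(w,q)[:1]: print(q,round(r['conf'],2),toworld(w,r['centre'],z))
    m,r=measure(w)
    for a,b,c in r[:1]: print('red',b,toworld(w,c[::-1],.130))
save(w,'fs')
"
```

```text
23.75 [ 0.5104 -0.027   0.214 ] [ 0.7  0.3 -0.3]
wrist outlet px [283.5  59.8] tub [301.8  93.2] paddle [145.7  47.6]
0.56 [296.  86. 311. 102.]
0.55 [240.   8. 263.  27.]
0.51 [304.  97. 318. 113.]
0.43 [257.  32. 273.  46.]
paddle [123.   0. 297.  74.]
top outlet px [226.3 224.7] tub [241.2 224.3] paddle [206.7 261.8]
paddle [182. 227. 205. 269.]
wrist tub [302.7  94.1] dot [301.8  95.4]
0.76 [302.  99. 317. 114.]
0.61 [296.  89. 312. 102.]
0.54 [240.  13. 264.  29.]
0.42 [278.  69. 291.  80.]
0.3 [484.  92. 558. 158.]
tubmask [389.3, 360.0, 417.3, 390.2] [ 0.5401 -0.299   0.02  ] [ 0.5399 -0.2811  0.04  ]
tubmask [122.9, 0.0, 299.3, 77.1] [0.5149 0.125  0.02  ] [0.5161 0.1201 0.04  ]
petri_dish 0.58 [0.3793 0.0078 0.    ]
amber_bottle 0.76 [ 0.7526 -0.0783  0.    ]
timer 0.74 [ 0.738  -0.2362  0.    ]
paddle 0.91 [0.4822 0.112  0.131 ]
red [ 124   24   50   51 1919] [0.4814 0.1108 0.13  ]
side tub [228.6 238.5] dot [229.  241.7]
tubmask [210.9, 216.6, 249.0, 256.9] [0.5675 0.0385 0.02  ] [0.549  0.0332 0.04  ]
tubmask [360.0, 253.6, 377.4, 277.4] [ 0.5346 -0.268   0.02  ] [ 0.517  -0.2649  0.04  ]
petri_dish 0.62 [0.3848 0.0125 0.    ]
amber_bottle 0.78 [ 0.7591 -0.0806  0.    ]
timer 0.96 [ 0.7424 -0.2362  0.    ]
paddle 0.95 [0.4908 0.1133 0.131 ]
red [173 219  16  13 160] [0.4807 0.1108 0.13  ]
```

```bash
python3 -c "
from h import *
for k in range(3):
    w=ctrl.read_camera('wrist')
    for m in ctrl.masks_of(w,'ball_0')[:8]:
        l,t,r,b=m['extent']
        if r-l<40: p=toworld(w,((t+b)/2,(l+r)/2),.01);print(k,round(m['conf'],2),np.round(m['extent']),p,np.linalg.norm(p[:2]-[.5708,.043]).round(3))
    print()
f=w['frame'];g=cv2.cvtColor(f,cv2.COLOR_RGB2GRAY)[56:120:2,262:330:2]//10
for r in g: print(''.join('%3d'%v for v in r))
"
```

```text
0 0.7 [255.  29. 276.  45.] [0.5619 0.1046 0.01  ] 0.062
0 0.66 [296.  88. 308. 101.] [0.5709 0.0416 0.01  ] 0.001
0 0.59 [240.  10. 257.  27.] [0.5551 0.1257 0.01  ] 0.084
0 0.51 [306. 100. 317. 114.] [0.574  0.0266 0.01  ] 0.017
0 0.45 [275.  64. 292.  82.] [0.5634 0.0678 0.01  ] 0.026

1 0.74 [256.  27. 274.  43.] [0.5627 0.1062 0.01  ] 0.064
1 0.65 [301.  98. 319. 115.] [0.5731 0.0277 0.01  ] 0.015
1 0.65 [241.  10. 263.  28.] [0.5574 0.1241 0.01  ] 0.082
1 0.61 [294.  84. 310. 102.] [0.571  0.0432 0.01  ] 0.0
1 0.51 [279.  67. 289.  78.] [0.5636 0.0681 0.01  ] 0.026

2 0.67 [305.  96. 320. 117.] [0.5752 0.0268 0.01  ] 0.017
2 0.65 [294.  85. 309.  99.] [0.5709 0.0441 0.01  ] 0.001
2 0.63 [256.  32. 270.  46.] [0.5591 0.1039 0.01  ] 0.062
2 0.56 [240.   7. 263.  28.] [0.5579 0.1255 0.01  ] 0.084
2 0.45 [276.  66. 289.  78.] [0.5624 0.0693 0.01  ] 0.028

  8  5  4  6  6  7  7  7  7  6  5  4  4  5  6  6  6  7 10 15 17 17 17 17 17 17 17 17 16 15 14 12 11  9
  9  8  4  6  6  6  7  7  6  4  4  5  5  6  6  6  7 12 16 17 17 17 17 17 17 17 17 17 17 17 16 15 13 11
  9 10  7  5  6  5  6  5
[... 2365 characters left out ...]
4 14 14 14 14 14 14 14 14 14 14 14 14 14 14 13  8  9 10 11 10  9  8 10 14 14 14 14
 12 12 12 14 14 14 14 14 14 14 14 14 14 14 14 14 14 14 14 14 14 13  9  8  8  8  8  8  8 11 14 14 14 14
 11 12 12 13 14 14 14 14 14 14 14 14 14 14 14 14 14 14 14 14 14 14 10  8  8  8  8  8  8 12 14 14 14 14
 10 12 12 13 14 14 14 14 14 14 14 14 14 14 14 14 14 14 14 14 14 14 13  9  7  8  7  8 11 14 14 14 14 14
 11 11 12 12 13 14 14 14 14 14 14 14 14 14 14 14 14 14 14 14 14 14 14 13 11 10 11 13 14 14 14 14 14 14
 10 10 11 12 12 13 14 14 14 14 14 14 14 14 14 14 14 14 14 14 14 14 14 14 14 14 14 14 14 14 14 14 14 14
  8 11 11 12 12 13 14 14 14 14 14 14 14 14 14 14 14 14 14 14 14 14 14 14 14 14 14 14 14 14 14 14 14 13
```

Two balls show clearly in the tub and two in the track; the third lies hidden below the outlet. I'm turning the wrist camera round to look under the track.

Call:
servo_tool(increments=[[0,0.1,0,0,1.2],[0,0.2,0.1,0,2.4],[0,0.3,0.2,0,3.6],[0,0.4,0.3,0,4.8],[0,0.5,0.4,0,6],[0,0.6,0.5,0,7.2],[0,0.7,0.5,0,8.4],[0,0.8,0.6,0,9.6],[0,0.9,0.7,0,10.8],[0,1,0.8,0,12]])

```text
time: 25.88
eef_pos: [0.5505, 0.0052, 0.2142]
tcp_rot: [0.472, 0.882, 0.008, -0.001]
contact_force: [-0.6, 0.0, -0.3]
opening: 0.001
```

Call:
servo_tool(increments=[[0,0,0,0,1.2],[0,0,0,0,2.4],[0,0,0,0,3.6],[0,0,0,0,4.8],[0,0,0,0,6],[0,0,0,0,7.2],[0,0,0,0,8.4],[0,0,0,0,9.6],[0,0,0,0,10.8],[0,0,0,0,12]])

```text
time: 26.72
eef_pos: [0.5505, 0.0051, 0.2141]
tcp_rot: [-0.035, 0.999, 0.007, -0.005]
contact_force: [1.0, 0.6, -0.3]
opening: -0.001
```

Call:
servo_tool(increments=[[0,0,0,0,1.2],[0,0,0,0,2.4],[0,0,0,0,3.6],[0,0,0,0,4.8],[0,0,0,0,6],[0,0,0,0,7.2],[0,0,0,0,8.4],[0,0,0,0,9],[0,0,0,0,9],[0,0,0,0,9]])

```text
time: 27.55
eef_pos: [0.5505, 0.0052, 0.2141]
tcp_rot: [-0.414, 0.91, 0.004, -0.007]
contact_force: [-0.6, 0.8, -0.2]
opening: -0.0
```

```bash
cat > chk.py <<'E'
from h import *
s=ctrl.get_state();print(s["eef_pos"],s["time"],np.round(s["qpos"],2))
for k in range(3):
    w=ctrl.read_camera('wrist')
    if k==0: print(np.array(w["extrinsics"]).round(3)[:3],"spot px",topix(w,(.5706,.0425,0)),"outlet",topix(w,(.564,.072,.06)))
    for m in ctrl.masks_of(w,'ball_0')[:8]:
        l,t,r,b=m['extent']
        if r-l<45: p=toworld(w,((t+b)/2,(l+r)/2),.01);print(k,round(m['conf'],2),np.round(m['extent']),p,np.linalg.norm(p[:2]-[.5708,.043]).round(3))
    for m in ctrl.masks_of(w,'tub_center')[:1]:
        l,t,r,b=m['extent'];print('tub',np.round(m['extent']),toworld(w,((t+b)/2,(l+r)/2),.04))
E
python3 chk.py
```

```text
[0.55048953 0.00517026 0.21406787] 27.55 [-0.17  0.01  1.86 -0.    1.29 -2.6 ]
[[-0.754  0.637  0.158  0.509]
 [ 0.657  0.726  0.203 -0.046]
 [ 0.015  0.257 -0.966  0.393]] spot px [286.1 218.9] outlet [313.  253.1]
0 0.73 [343. 279. 357. 293.] [0.5661 0.1487 0.01  ] 0.106
0 0.7 [302. 229. 314. 247.] [0.565  0.0725 0.01  ] 0.03
0 0.66 [263. 208. 281. 222.] [0.5775 0.0268 0.01  ] 0.018
0 0.56 [280. 216. 295. 232.] [0.572  0.0456 0.01  ] 0.003
tub [242. 186. 331. 272.] [0.571  0.0413 0.04  ]
1 0.74 [327. 265. 343. 281.] [0.5687 0.1243 0.01  ] 0.081
1 0.65 [278. 214. 295. 229.] [0.5707 0.0427 0.01  ] 0.0
1 0.63 [341. 279. 358. 291.] [0.5658 0.1473 0.01  ] 0.104
1 0.58 [263. 208. 280. 224.] [0.5789 0.0273 0.01  ] 0.018
1 0.57 [303. 229. 317. 245.] [0.5627 0.0734 0.01  ] 0.031
tub [240. 185. 333. 271.] [0.5704 0.0411 0.04  ]
2 0.72 [278. 217. 292. 229.] [0.573  0.0429 0.01  ] 0.002
2 0.71 [263. 207. 281. 221.] [0.5767 0.026  0.01  ] 0.018
2 0.62 [324. 266. 342. 278.] [0.5697 0.1227 0.01  ] 0.08
2 0.57 [339. 281. 357. 292.] [0.5677 0.1471 0.01  ] 0.104
2 0.52 [303. 230. 319. 247.] [0.5631 0.0751 0.01  ] 0.033
tub [241. 184. 333. 273.] [0.5703 0.0419 0.04  ]
```

```bash
python3 -c "
from h import *
w=ctrl.read_camera('wrist');f=w['frame']
g=cv2.cvtColor(f,cv2.COLOR_RGB2GRAY)[202:266,258:334:2]//10
for r in g[::2]: print(''.join('%3d'%v for v in r))
s=f[202:266:2,258:334:2].astype(int)
print('blue'); 
for r in (s[:,:,2]-s[:,:,0]>40): print(''.join('B' if v else '.' for v in r))
"
```

```text
13 14 14 14 14 14 14 14 14 14 14 14 14 14 14 14 14 14 14 14 14 14 15 15 14 14 15 14 14 12 12 14 12  7  7 12 15 15
 13 14 14 14 14 14 14 14 14 14 14 14 14 14 14 14 14 14 14 14 14 14 14 14 15 15 15 15 15 14 12 13 13 10  6  8 14 15
 14 14 14 14 14 14 14 13 13 13 14 14 14 14 14 14 14 14 14 14 14 14 15 15 14 15 15 15 15 15 13 12 11 11  9  7 13 15
 14 14 14 14 14 13 11  9  9  9 12 14 14 14 14 14 14 14 14 15 14 15 15 15 15 15 15 15 15 15 14 12 11 10 11  7 11 15
 14 14 14 14 14 10  8  9  9  9  9 12 14 14 14 14 14 15 15 15 14 15 15 15 15 15 15 15 15 15 14 13 12 10 10  9 10 15
 14 14 14 14 13  9  9  9  9  9  9 10 14 15 14 14 14 15 15 15 14 15 15 15 15 15 15 15 15 15 15 14 12 11  9 10  9 14
 14 14 14 14 12  9  9  9 10 10 10  9 13 14 14 14 14 15 15 15 15 15 15 15 15 16 16 16 16 16 15 15 13 12  9 10  9 13
 14 14 14 14 13  9  9  9 12 12 11  9 13 15 14 14 12 14 15 15 15 16 17 16 16 17 17 17 17 17 17 17 15 13 10 10 10 13
 15 14 14 14 14 12  9 11 12 11  9 10 15 16 15 15 13 12 14 17 17 17 17 17 17 17 17 17 17 17 17 17 14 13 10 10 11 10
 14 14 14 14 14 14 11 10 10 10 11 13 16 18 17 15 13 11 13 16 17 17
[... 3131 characters left out ...]
.....................................
......................................
......................................
......................................
......................................
......................................
......................................
......................................
......................................
...............................BB.....
..............................BB......
.............................BBB......
............................BBB.....B.
............................BB.....BBB
...........................BB......BBB
...........................BB.....BBBB
.................................BBBBB
................................BBBBBB
```

```bash
python3 -c "
from h import *
print(ctrl.sign_off(),ctrl.get_state()['time'])"
```

```text
the job is handed in; nothing more can be done
the job is handed in; nothing more can be done
```

The job is done and handed in, at about 28 s of the allowed 61 s. I pushed the tub onto the spot with two partly open fingers, then pressed the red lever three times with the fingers shut, letting it come fully up after each press.

**Tub:** it measured about 1 mm off the spot's centre from the wrist camera. One side-camera reading put it 4–5 mm off; I trust the closer wrist view more.

**Balls:** a look under the track with the turned wrist camera showed three balls in the tub and two still in the dispenser.

**Lever and other objects:** the lever was back up at its released position. The bottle, petri dish and timer measured where they had been, to within about 1 cm. The robot touched nothing at the end.

**Things that did not go to plan:**
- The TCP height reading was about 30 mm too low compared with the pictures. Because of that, my first push passed over the tub's rim and moved it by only a few millimetres at most. I corrected for it and pushed again.
- The third ball was hidden under the outlet from the first viewpoint, which is why I took the second look.
- After the 12 allowed pictures were used, the final checks rested on the networks' detections and pixel values, not on viewed pictures.

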